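Close the back of the wall clock

ROBOT

A 6-joint arm with a two-finger parallel gripper is mounted at the origin on a cart in front of the work surface, level with it; the furniture and walls round the work are solid. World frame = base frame: x ahead of the robot, y to its left, z up, the work surface at z = 0. Lengths are in m, angles in degrees, forces in N, time in s.
With the tool pointing down it reaches from about 0.3 to 0.75 m from the base axis. Payload 8.5 kg.
Tool frame: the origin (TCP) lies on the mounting face of the last link; the fingertips stand 173 mm ahead of it and the grasp point (between the pads) lies 155 mm ahead of it (env.tips_ahead is the distance from the TCP to the fingertips, in m); z points along the fingers, x is the direction in which the jaws open and shut, and the axes are right-handed (so a half turn about z gives the same grasp; the last joint's range is limited). The gripper opens to 85 mm and grips with 20 to 120 N. Pads are 22 mm wide; open, the fingers measure 114 mm over their backs; the gripper's body (76 mm by 85 mm) begins 54 mm behind the grasp point. The pads swing forward as they close: fully open they stand 13 mm farther back than shut.
Start: joints at [61.175, 21.807, 74.336, -0, 83.858, -12.336], TCP at [0.156, 0.527, 0.405] pointing down, gripper open.
Joint ranges: [-178.18, 178.18], [-50.72, 133.34], [12.68, 142.11], [-81.47, 261.47], [9.98, 163.14], [-165.26, 165.26]. Speed limits (degrees/s): [136.94, 136.94, 180, 180, 180, 180].

INTERFACE

Orientations are given as a 3x3 rotation matrix whose columns are the frame's x, y, z axes.
In Python, from rig import env gives the robot as it stands. The module is installed in compiled form; this text tells all that it offers.
- The arm moves only by the tool step_arm, never from a script. Its argument "increments" is a list of rows, each an object of numbers: "x", "y", "z": the shift along the tool's x, y, z in cm; "wx", "wy", "wz": the turn, a rotation vector about the tool's x, y, z in rad; "gripper": the finger opening in cm, from 0 to 8.54. A call has 1 to 20 rows; each row shifts and turns the commanded pose from where the row before left it, along the tool's axes as they then stand; what a row does not reach is not made up. A row lasts 1/10 s, in which the tool goes at most 50 mm and 8.59 degrees, less where a joint would pass 70% of its speed; a pose out of reach is approached as far as the arm can. A call with a gripper value outside its range is refused whole. The fingers move at their own pace and stop on an object; "newtons" is the grip in N (left out, the last holds). Time passes only in rows, so rows that do not move let the fingers close. It gives the time, the measured TCP pose, the force and the opening at its end, in the units of the state.
- env.observe(): the state, without advancing time (a new reading comes with each control period).
- env.get_image(name): name is "scene" or "top"; returns a dict with "color" (480x640x3 uint8, blue, green, red), "camera_matrix" (3x3 intrinsics, pixels), "rvec" (rotation vector, rad) and "tvec" (3), from world to camera coordinates, as OpenCV has them. Camera axes: x right, y down, z forward; pixel columns grow to the right and rows downward; lengths in m; the calibration is good to about 2 mm. A picture is of the moment at which its call begins. There is no depth.
- env.close_job(): hands the job in, once; it reports no verdict.
The state is a dict: "time_s": time; "q": joint angles; "qvel": joint speeds; "joint_efforts": joint torques, N m; "position": TCP position; "tool_rot": TCP orientation; "ft_force": force on the tool from outside, world axes, zero at the start; "wrist_torque": the same for the moment, N m; "grip_width": finger opening in m.
Only numpy, scipy, OpenCV 4.12 (cv2) and the standard library are available. Lean on these libraries where they do the work, as an engineer would, in place of code of your own. Each camera call takes 0.05 s, during which the arm holds its last target. There are 200 camera calls.

TASK

The wooden clock case lies face down with its back cover loose on top. Slide the cover over the case, without lifting it off, and shuffle it until it drops fully home, flush in its keyed recess over the clock movement. Then swing the wooden turn-button squarely across the cover to lock it, and leave the tub and the tape roll beside the case where they are.

Things in the scene. Friction and masses are not known exactly. Their poses are not given: they have to be found in the camera images.
- clock_case: Pale wooden clock case, fixed, back upwards: a block spanning x -130 to +100 and y -100 to +100 mm about its origin, which lies on the bench under the recess centre; flat top face 50 mm above the bench. Its x points away from the robot (within 0.25 rad), z up. The recess (see recess) is cut in the top; the cover starts on the plain top on the robot's side of it.
- recess (a point): Recess centre, level with the ledges that carry the cover, 38 mm above the bench; axes as the case's. The recess is 12 mm deep, x -50.5 to +50.5, y -57.5 to +57.5 mm, with a key notch 16 mm deep in its far (+x) wall, y = -0.5 to +40.5 mm. Its middle (x over -34, y within 42 mm) is lower: far ledge and notch floor by 4 mm, and a well that holds a black clock movement, out of the way.
- cover: Loose flat plate of mid-brown wood, about 0.15 kg, 12 mm thick, 96 mm along x by 110 mm along y, plus a key tab on its +x edge, 14 mm long, from y = +2 to +38 mm. Origin under the rectangle's centre. Starts flat on the case's top (origin 50 mm above the bench), 62 to 80 mm short of the recess centre, up to 20 mm aside and 0.3 rad askew, tab toward the recess.
- cover_middle (a point): Centre of the cover's underside rectangle (as cover). When seated it lies at recess, within the 2.5 mm of play all round, with axes parallel to the case's; the cover's top is then flush with the case's top.
- turn_button (a joint): Turn-button: dark wooden bar, 18 mm wide, round ends, 52 to 61 mm above the bench, on a vertical pivot with friction (about 0.03 N m; stays where left). Rad, growing clockwise seen from above: 0 is parked, pointing along the case's -y, clear of the recess; 1.57 is straight across the cover, pointing along the case's -x. Stops at -0.4 and 2.0; starts between -0.3 and 0.1.
- button_pivot (a point): Point on the turn-button's pivot axis, 56.5 mm above the bench, at (70, -30) mm in the case's frame. Its axes are the case's.
- button_tip (a point): Point in the turn-button's free end, on the bar's centre line, 60 mm from the pivot; the bar ends 9 mm beyond it.
- tub: Bystander: purple lidded tub, 67 mm wide and 50 mm tall, standing beside the case on its +y side. Origin at the centre of its underside.
- tape_roll: Bystander: roll of masking tape, 104 mm wide and 24 mm tall, lying beside the case on its -y side. Origin at the centre of its underside.
Not all that is in view belongs to the job. Of the things like the cover, leave any that is green; of the rest the smaller one is meant.

How it is judged:
By the outcome, as a careful person would: the job done as asked, in the order asked, and still so for the second after the job is handed in, with the robot touching nothing.
It also fails if it takes over 72 s, if anything falls off the work surface, if the arm or the gripper's body presses on something with over 40 N, if the wrist force passes 120 N, or if a joint passes its speed limit or range.

## Working session

There is one attempt and no reset: what is moved stays moved. The work goes in short steps, Python scripts to look and compute and a tool call to move; the robot and the scene stay as the last step left them, time stands still between calls to the robot, and variables do not carry over. Pictures are saved under pics/ and viewed, about 8 in all and at most 12, crops included, and the job is handed in when it is done.

Besides the shell and the picture viewer there is one more tool, called after ">>>" as name(argument=value, ...), one argument or row to a line, values as JSON. step_arm: Moves the arm, as the interface text tells. Its arguments: {"type":"object","properties":{"increments":{"type":"array"},"newtons":{"type":"number"}},"required":["increments"]}

```bash
mkdir -p pics
cat > h.py <<'E'
import cv2,numpy as np
from rig import env
def snap(cam,name,crop=None,s=1):
    d=env.get_image(cam); im=d["color"]
    if crop: x0,y0,x1,y1=crop; im=im[y0:y1,x0:x1]
    if s!=1: im=cv2.resize(im,None,fx=s,fy=s,interpolation=cv2.INTER_CUBIC)
    cv2.imwrite("pics/"+name+".png",im); return d
def ray(d,uv,z):
    R=cv2.Rodrigues(np.array(d["rvec"],float))[0];t=np.array(d["tvec"],float).ravel()
    K=np.array(d["camera_matrix"],float)
    c=-R.T@t; v=R.T@np.linalg.inv(K)@np.array([uv[0],uv[1],1.])
    return c+v*(z-c[2])/v[2]
def proj(d,P):
    return cv2.projectPoints(np.array(P,float).reshape(-1,1,3),np.array(d["rvec"],float),np.array(d["tvec"],float),np.array(d["camera_matrix"],float),None)[0].reshape(-1,2)
E
python3 - <<'E'
from h import *
d=snap("top","top0"); e=snap("scene","scene0")
for q in(d,e):print(-cv2.Rodrigues(np.array(q["rvec"],float))[0].T@np.array(q["tvec"],float).ravel())
s=env.observe();print(s["time_s"],s["tool_rot"],s["position"],s["ft_force"],s["grip_width"])
E
```

```text
[0.42545422 0.04603009 1.04059393]
[ 0.03782915 -0.60520123  0.65695902]
0.1 [[ 2.83811321e-01  9.58879950e-01 -6.13274578e-04]
 [ 9.58879340e-01 -2.83811853e-01 -1.11493574e-03]
 [-1.24314412e-03 -2.71624937e-04 -9.99999190e-01]] [0.15608825 0.52734693 0.40419351] [-0.11149328 -0.78212337 -0.18137721] 0.08557761869168963
```

View pics/top0.png

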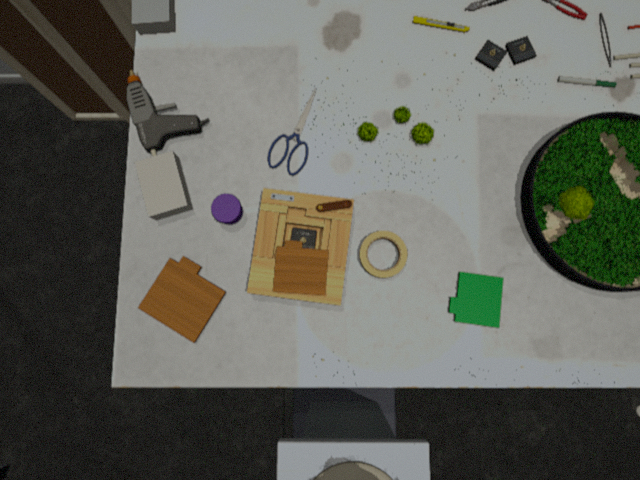

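View pics/scene0.png

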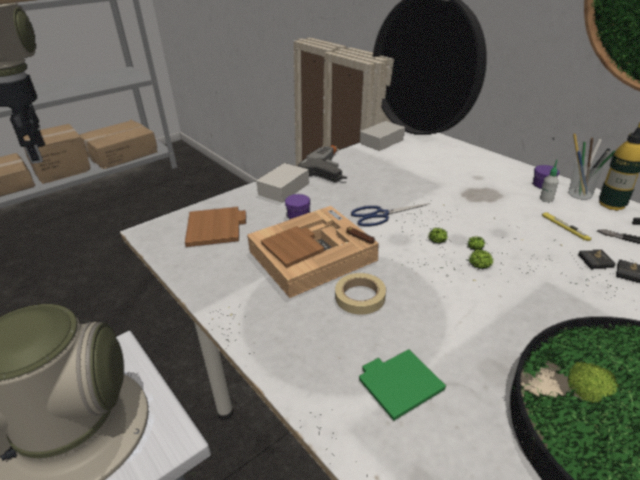

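The case is at about (300,247) in the top view, with the cover on it at (300,270). The turn-button is at (335,205). The loose brown board on the bench is larger, so it's a decoy, and so is the green one. Next is an enlarged crop.

Run:
```python
from h import *
d=snap("top","top1",(240,180,365,310),4.6)
for uv in [(225,208),(382,254)]: print(ray(d,uv,.03))
```

```text
[0.64649962 0.27869562 0.03      ]
[ 0.54398114 -0.06595118  0.03      ]
```

View pics/top1.png

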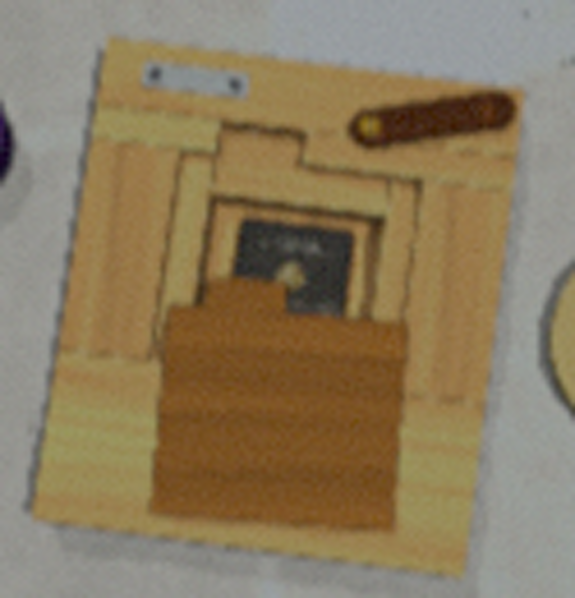

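```bash
cat >> h.py <<'E'
from scipy.optimize import least_squares
def fit(d,uv,pts,z,sc=4.6,off=(240,180)):
    uv=(np.array(uv,float)+.5)/sc-.5+np.array(off)
    W=np.array([ray(d,p,z)[:2] for p in uv]);P=np.array(pts,float)/1000
    f=lambda a:(np.c_[np.cos(a[2])*P[:,0]-np.sin(a[2])*P[:,1],np.sin(a[2])*P[:,0]+np.cos(a[2])*P[:,1]]+a[:2]-W).ravel()
    r=least_squares(f,[*W.mean(0),0]);return r.x,(r.fun*1000).round(1).reshape(-1,2)
def rel(a,b):
    c,s=np.cos(a[2]),np.sin(a[2]);d=np.array(b[:2])-a[:2];return np.array([c*d[0]+s*d[1],-s*d[0]+c*d[1]])*1000
E
python3 - <<'E'
from h import *
d=env.get_image("top")
a,r=fit(d,[(107,40),(522,90),(465,573),(35,518)],[(100,100),(100,-100),(-130,-100),(-130,100)],.05)
print("case",a,r.tolist())
b,r=fit(d,[(165,308),(407,322),(393,528),(150,512),(207,280),(285,283)],[(48,55),(48,-55),(-48,-55),(-48,55),(62,38),(62,2)],.062)
print("cover",b,r.tolist(), rel(a,b),b[2]-a[2])
p=ray(d,(np.array([368,127])+.5)/4.6-.5+[240,180],.061);print(p,rel(a,p[:2]))
t=ray(d,(np.array([500,107])+.5)/4.6-.5+[240,180],.061);print(t,rel(a,t[:2]))
E
```

```text
case [ 0.57577795  0.10684629 -0.1246484 ] [[1.7, 0.9], [1.5, -1.4], [-1.7, -0.6], [-1.5, 1.1]]
cover [ 0.50587278  0.10888243 -0.06237457] [[1.1, -0.9], [0.8, 0.3], [-1.4, -0.0], [-1.7, -0.2], [1.0, 0.4], [0.2, 0.3]] [-69.61595493  -6.67067211] 0.06227382508407506
[0.64098538 0.06874291 0.061     ] [ 69.43875158 -29.70077806]
[0.65034417 0.00742064 0.061     ] [ 86.34887379 -89.38373504]
```

```bash
cat >> h.py <<'E'
CASE=np.array([0.5758,0.1068,-0.1246])
def c2w(x,y,a=CASE):
    c,s=np.cos(a[2]),np.sin(a[2]);return np.array([a[0]+(c*x-s*y)/1000,a[1]+(s*x+c*y)/1000])
def plan(x,y,yaw,tip):
    "case-frame target mm, jaw yaw in case frame (rad), tip height m: prints tool-frame delta cm and wz"
    s=env.observe();R=np.array(s["tool_rot"]);p=np.array(s["position"])
    t=np.r_[c2w(x,y),tip+env.tips_ahead];cur=np.arctan2(R[1,0],R[0,0])
    dy=(yaw+CASE[2]-cur+np.pi)%(2*np.pi)-np.pi
    print("t",s["time_s"],"now case",rel(CASE,p[:2]).round(1),"yaw",round(cur-CASE[2],4),"tip",round(p[2]-env.tips_ahead,4),"tips",env.tips_ahead,"w",round(s["grip_width"],4),"F",np.round(s["ft_force"],1))
    print("shift cm",(R.T@(t-p)*100).round(2),"wz",round(-dy,4))
E
python3 - <<'E'
from h import *
plan(-70,-90,0,.12)
E
```

```text
t 0.2 now case [-468.7  365.2] yaw 1.4076 tip 0.231 tips 0.1734 w 0.0855 F [ 0.4 -0.6  0.2]
shift cm [-38.42  46.74  11.12] wz 1.4076
```

>>> step_arm(
  increments=[
    {"x": -2.4,"y": 2.92,"gripper": 7},
    {"x": -2.4,"y": 2.92},
    {"x": -2.4,"y": 2.92},
    {"x": -2.4,"y": 2.92},
    {"x": -2.4,"y": 2.92},
    {"x": -2.4,"y": 2.92},
    {"x": -2.4,"y": 2.92},
    {"x": -2.4,"y": 2.92},
    {"x": -2.4,"y": 2.92},
    {"x": -2.4,"y": 2.92},
    {"x": -2.4,"y": 2.92},
    {"x": -2.4,"y": 2.92},
    {"x": -2.4,"y": 2.92},
    {"x": -2.4,"y": 2.92},
    {"x": -2.4,"y": 2.92},
    {"x": -2.4,"y": 2.92},
  ],
)

```text
invalid input at $.increments[0]: expected keys x, y, z, wx, wy, wz, gripper
```

>>> step_arm(
  increments=[
    {"wz": 0.1173,"z": 0.9},
    {"wz": 0.1173,"z": 0.9},
    {"wz": 0.1173,"z": 0.9},
    {"wz": 0.1173,"z": 0.9},
    {"wz": 0.1173,"z": 0.9},
    {"wz": 0.1173,"z": 0.9},
    {"wz": 0.1173,"z": 0.9},
    {"wz": 0.1173,"z": 0.9},
    {"wz": 0.1173,"z": 0.9},
    {"wz": 0.1173,"z": 0.9},
    {"wz": 0.1173,"z": 0.9},
    {"wz": 0.1173,"z": 0.9},
    {"z": 0},
  ],
)

```text
invalid input at $.increments[0]: expected keys x, y, z, wx, wy, wz, gripper
```

Run:
```python
from h import *
plan(-70,-90,0,.055)
```

```text
t 0.2 now case [-468.7  365.2] yaw 1.4076 tip 0.231 tips 0.1734 w 0.0855 F [ 0.4 -0.6  0.2]
shift cm [-38.42  46.74  17.62] wz 1.4076
```

>>> step_arm(
  increments=[
    {"x": -2.74,"y": 3.34,"z": 0,"wx": 0,"wy": 0,"wz": 0,"gripper": 7},
    {"x": -2.74,"y": 3.34,"z": 0,"wx": 0,"wy": 0,"wz": 0,"gripper": 7},
    {"x": -2.74,"y": 3.34,"z": 0,"wx": 0,"wy": 0,"wz": 0,"gripper": 7},
    {"x": -2.74,"y": 3.34,"z": 0,"wx": 0,"wy": 0,"wz": 0,"gripper": 7},
    {"x": -2.74,"y": 3.34,"z": 0,"wx": 0,"wy": 0,"wz": 0,"gripper": 7},
    {"x": -2.74,"y": 3.34,"z": 0,"wx": 0,"wy": 0,"wz": 0,"gripper": 7},
    {"x": -2.74,"y": 3.34,"z": 0,"wx": 0,"wy": 0,"wz": 0,"gripper": 7},
    {"x": -2.74,"y": 3.34,"z": 0,"wx": 0,"wy": 0,"wz": 0,"gripper": 7},
    {"x": -2.74,"y": 3.34,"z": 0,"wx": 0,"wy": 0,"wz": 0,"gripper": 7},
    {"x": -2.74,"y": 3.34,"z": 0,"wx": 0,"wy": 0,"wz": 0,"gripper": 7},
    {"x": -2.74,"y": 3.34,"z": 0,"wx": 0,"wy": 0,"wz": 0,"gripper": 7},
    {"x": -2.74,"y": 3.34,"z": 0,"wx": 0,"wy": 0,"wz": 0,"gripper": 7},
    {"x": -2.74,"y": 3.34,"z": 0,"wx": 0,"wy": 0,"wz": 0,"gripper": 7},
    {"x": -2.74,"y": 3.34,"z": 0,"wx": 0,"wy": 0,"wz": 0,"gripper": 7},
  ],
)

```text
time_s: 1.6
position: [0.4963, 0.0251, 0.4047]
tool_rot: [[0.284, 0.959, -0.0], [0.959, -0.284, 0.0], [0.0, -0.0, -1.0]]
ft_force: [1.4, 0.1, -0.2]
grip_width: 0.0703
```

>>> step_arm(
  increments=[
    {"x": 0,"y": 0,"z": 1,"wx": 0,"wy": 0,"wz": 0.1173,"gripper": 7},
    {"x": 0,"y": 0,"z": 1,"wx": 0,"wy": 0,"wz": 0.1173,"gripper": 7},
    {"x": 0,"y": 0,"z": 1,"wx": 0,"wy": 0,"wz": 0.1173,"gripper": 7},
    {"x": 0,"y": 0,"z": 1,"wx": 0,"wy": 0,"wz": 0.1173,"gripper": 7},
    {"x": 0,"y": 0,"z": 1,"wx": 0,"wy": 0,"wz": 0.1173,"gripper": 7},
    {"x": 0,"y": 0,"z": 1,"wx": 0,"wy": 0,"wz": 0.1173,"gripper": 7},
    {"x": 0,"y": 0,"z": 1,"wx": 0,"wy": 0,"wz": 0.1173,"gripper": 7},
    {"x": 0,"y": 0,"z": 1,"wx": 0,"wy": 0,"wz": 0.1173,"gripper": 7},
    {"x": 0,"y": 0,"z": 1,"wx": 0,"wy": 0,"wz": 0.1173,"gripper": 7},
    {"x": 0,"y": 0,"z": 1,"wx": 0,"wy": 0,"wz": 0.1173,"gripper": 7},
    {"x": 0,"y": 0,"z": 1,"wx": 0,"wy": 0,"wz": 0.1173,"gripper": 7},
    {"x": 0,"y": 0,"z": 1,"wx": 0,"wy": 0,"wz": 0.1173,"gripper": 7},
    {"x": 0,"y": 0,"z": 0,"wx": 0,"wy": 0,"wz": 0,"gripper": 7},
    {"x": 0,"y": 0,"z": 0,"wx": 0,"wy": 0,"wz": 0,"gripper": 7},
  ],
)

```text
time_s: 3.0
position: [0.4957, 0.0268, 0.2849]
tool_rot: [[0.993, -0.121, -0.0], [-0.121, -0.993, -0.0], [-0.0, 0.0, -1.0]]
ft_force: [-0.4, -0.6, 0.2]
grip_width: 0.0702
```

Run:
```python
from h import *
plan(-70,-90,0,.055)
```

```text
t 3.0 now case [-69.5 -89.3] yaw 0.0031 tip 0.1115 tips 0.1734 w 0.0702 F [-0.4 -0.6  0.2]
shift cm [-0.04  0.07  5.65] wz 0.0031
```

>>> step_arm(
  increments=[
    {"x": 0,"y": 0,"z": 3,"wx": 0,"wy": 0,"wz": 0.0031,"gripper": 7},
    {"x": 0,"y": 0,"z": 2.4,"wx": 0,"wy": 0,"wz": 0,"gripper": 7},
    {"x": 0,"y": 0,"z": 0.6,"wx": 0,"wy": 0,"wz": 0,"gripper": 7},
    {"x": 0,"y": 0,"z": 0.2,"wx": 0,"wy": 0,"wz": 0,"gripper": 7},
    {"x": 0,"y": 0,"z": 0,"wx": 0,"wy": 0,"wz": 0,"gripper": 7},
  ],
)

```text
time_s: 3.5
position: [0.4959, 0.0268, 0.2236]
tool_rot: [[0.992, -0.126, 0.001], [-0.126, -0.992, -0.0], [0.001, 0.0, -1.0]]
ft_force: [0.6, 0.3, 0.4]
grip_width: 0.0701
```

>>> step_arm(
  increments=[
    {"x": 0,"y": 0,"z": 0.2,"wx": 0,"wy": 0,"wz": 0,"gripper": 7},
    {"x": 0,"y": 0,"z": 0,"wx": 0,"wy": 0,"wz": 0,"gripper": 7},
  ],
)

```text
time_s: 3.7
position: [0.4957, 0.0268, 0.2213]
tool_rot: [[0.992, -0.127, 0.001], [-0.127, -0.992, -0.0], [0.001, 0.0, -1.0]]
ft_force: [-0.6, 0.3, -0.0]
grip_width: 0.0703
```

>>> step_arm(
  increments=[
    {"x": 0,"y": 0,"z": 0.2,"wx": 0,"wy": 0,"wz": 0,"gripper": 7},
    {"x": 0,"y": 0,"z": 0,"wx": 0,"wy": 0,"wz": 0,"gripper": 7},
  ],
)

```text
time_s: 3.9
position: [0.4956, 0.0268, 0.2188]
tool_rot: [[0.992, -0.127, 0.0], [-0.127, -0.992, 0.0], [0.0, -0.0, -1.0]]
ft_force: [1.0, -0.6, 0.0]
grip_width: 0.0703
```

>>> step_arm(
  increments=[
    {"x": 0,"y": 0,"z": 0.2,"wx": 0,"wy": 0,"wz": 0,"gripper": 7},
    {"x": 0,"y": 0,"z": 0,"wx": 0,"wy": 0,"wz": 0,"gripper": 7},
  ],
)

```text
time_s: 4.1
position: [0.4955, 0.0268, 0.2165]
tool_rot: [[0.992, -0.127, -0.0], [-0.127, -0.992, 0.0], [-0.0, -0.0, -1.0]]
ft_force: [-0.0, -0.2, 0.2]
grip_width: 0.0703
```

>>> step_arm(
  increments=[
    {"x": 0,"y": 0,"z": 0.1,"wx": 0,"wy": 0,"wz": 0,"gripper": 7},
    {"x": 0,"y": 0,"z": 0,"wx": 0,"wy": 0,"wz": 0,"gripper": 7},
  ],
)

```text
time_s: 4.3
position: [0.4956, 0.0268, 0.2157]
tool_rot: [[0.992, -0.127, 0.0], [-0.127, -0.992, -0.0], [0.0, 0.0, -1.0]]
ft_force: [0.4, 1.1, 0.8]
grip_width: 0.0704
```

>>> step_arm(
  increments=[
    {"x": 0,"y": 0,"z": 0.1,"wx": 0,"wy": 0,"wz": 0,"gripper": 7},
    {"x": 0,"y": 0,"z": 0,"wx": 0,"wy": 0,"wz": 0,"gripper": 7},
  ],
)

```text
time_s: 4.5
position: [0.4955, 0.0269, 0.2157]
tool_rot: [[0.992, -0.127, 0.001], [-0.127, -0.992, -0.0], [0.001, 0.0, -1.0]]
ft_force: [-3.8, 1.1, 13.3]
grip_width: 0.07
```

>>> step_arm(
  increments=[
    {"x": 0,"y": 0,"z": -0.25,"wx": 0,"wy": 0,"wz": 0,"gripper": 7},
    {"x": 0,"y": -0.5,"z": 0,"wx": 0,"wy": 0,"wz": -0.002,"gripper": 7},
    {"x": 0,"y": -0.5,"z": 0,"wx": 0,"wy": 0,"wz": 0,"gripper": 7},
    {"x": 0,"y": -0.4,"z": 0,"wx": 0,"wy": 0,"wz": 0,"gripper": 7},
    {"x": 0,"y": -0.2,"z": 0,"wx": 0,"wy": 0,"wz": 0,"gripper": 7},
    {"x": 0,"y": -0.2,"z": 0,"wx": 0,"wy": 0,"wz": 0,"gripper": 7},
    {"x": 0,"y": -0.2,"z": 0,"wx": 0,"wy": 0,"wz": 0,"gripper": 7},
    {"x": 0,"y": 0,"z": 0,"wx": 0,"wy": 0,"wz": 0,"gripper": 7},
  ],
)

```text
time_s: 5.3
position: [0.4981, 0.0468, 0.2172]
tool_rot: [[0.992, -0.125, 0.0], [-0.125, -0.992, 0.0], [0.0, -0.0, -1.0]]
ft_force: [0.1, 0.1, -0.3]
grip_width: 0.07
```

Run:
```python
from h import *
plan(-70,-66,0,.044)
snap("scene","s2",(230,190,400,310),4.6); 
d=snap("top","t2",(240,180,365,310),4.6)
```

```text
t 5.3 now case [-69.6 -69.2] yaw -0.001 tip 0.0438 tips 0.1734 w 0.07 F [ 0.1  0.1 -0.3]
shift cm [-0.04 -0.32 -0.02] wz -0.001
```

View pics/t2.png

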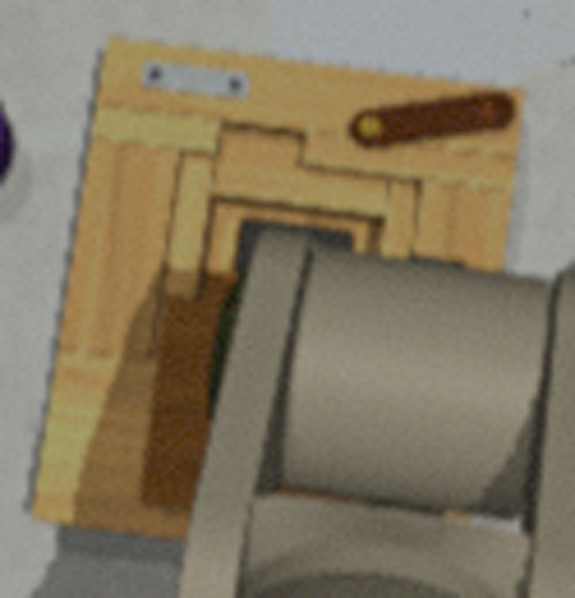

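View pics/s2.png

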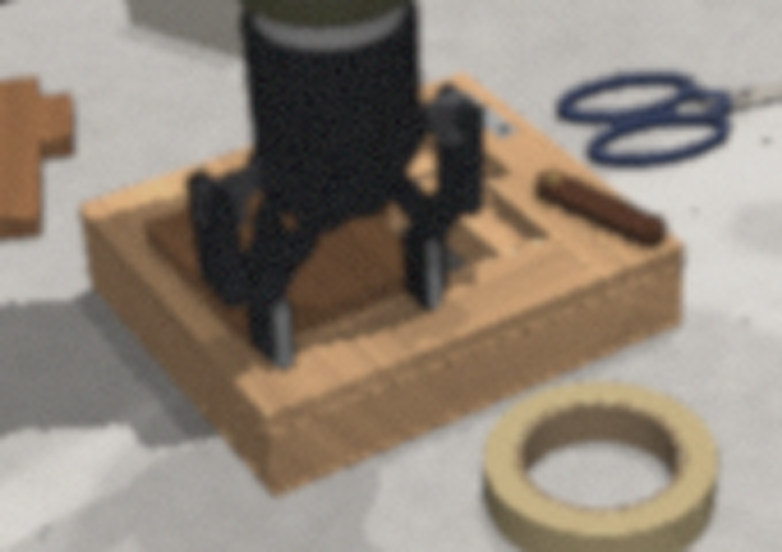

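The fingers are standing against the cover's -y edge. In the top crop the cover's left edge runs from about (165,300) to (143,503). I'll work out its y position.

Run:
```python
from h import *
d=env.get_image("top")
cv2.imwrite("pics/t3.png",cv2.resize(d["color"][230:300,265:300],None,fx=8,fy=8,interpolation=cv2.INTER_CUBIC))
for q in [(163,300),(143,503),(153,400)]:
    w=ray(d,(np.array(q)+.5)/4.6-.5+[240,180],.062);print(rel(CASE,w[:2]))
```

```text
[-22.78473462  53.43851744]
[-115.73210085   49.37685546]
[-68.90661334  51.4904022 ]
```

View pics/t3.png

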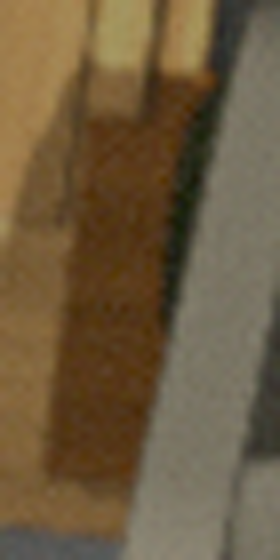

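>>> step_arm(
  increments=[
    {"x": 0,"y": -0.16,"z": 0,"wx": 0,"wy": 0,"wz": 0,"gripper": 7},
    {"x": 0,"y": -0.16,"z": 0,"wx": 0,"wy": 0,"wz": 0,"gripper": 7},
    {"x": 0,"y": 0,"z": 0,"wx": 0,"wy": 0,"wz": 0,"gripper": 7},
    {"x": 0,"y": 1.5,"z": 0,"wx": 0,"wy": 0,"wz": 0,"gripper": 7},
    {"x": 0,"y": 4.0,"z": -1,"wx": 0,"wy": 0,"wz": 0,"gripper": 7},
    {"x": 0,"y": 4.0,"z": -1,"wx": 0,"wy": 0,"wz": 0,"gripper": 7},
    {"x": 0,"y": 4.0,"z": 0,"wx": 0,"wy": 0,"wz": 0,"gripper": 7},
  ],
)

```text
time_s: 6.15
position: [0.4815, -0.0854, 0.2383]
tool_rot: [[0.992, -0.125, 0.002], [-0.125, -0.992, -0.001], [0.002, 0.001, -1.0]]
ft_force: [1.0, 0.1, 0.2]
grip_width: 0.0702
```

Run:
```python
from h import *
d=snap("top","t4",(240,180,365,310),4.6)
```

```text
(no output)
```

View pics/t4.png

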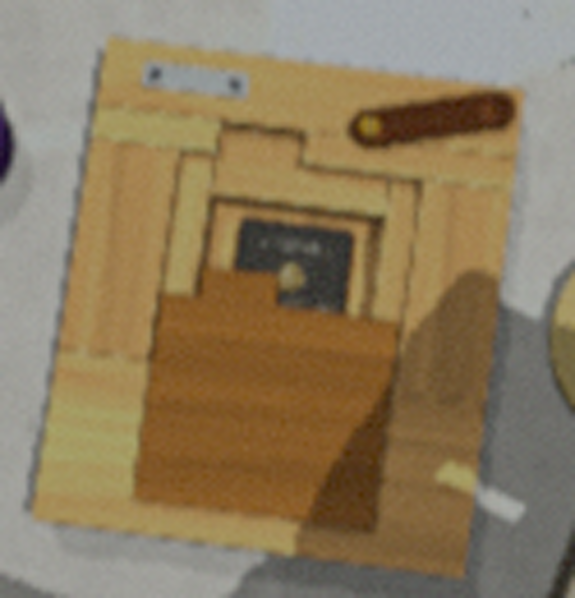

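Run:
```python
from h import *
d=env.get_image("top")
b,r=fit(d,[(162,293),(398,322),(377,530),(134,500),(203,268),(280,278)],[(48,55),(48,-55),(-48,-55),(-48,55),(62,38),(62,2)],.062)
print("cover",b,r.tolist(), rel(CASE,b),b[2]-CASE[2])
a,r=fit(d,[(183,152),(420,180),(222,123),(304,132),(303,165)],[(50.5,57.5),(50.5,-57.5),(66.5,40.5),(66.5,-.5),(50.5,-.5)],.05)
print("recess",a,r.tolist(),rel(CASE,a),rel(a,b))
plan(-140,0,np.pi/2,.044)
```

```text
cover [ 0.50883853  0.11409756 -0.11646683] [[-0.2, -0.0], [0.5, -0.9], [-0.3, 0.8], [-0.9, 0.0], [0.2, 0.2], [0.7, -0.1]] [-67.34927152  -1.08084359] 0.008133167686435114
recess [ 0.5748559   0.10627812 -0.11970053] [[0.3, 1.5], [0.1, -1.5], [0.2, 0.9], [-0.3, -1.2], [-0.3, 0.3]] [-0.87192458 -0.63516453] [-66.47873264  -0.11997147]
t 6.25 now case [ -69.4 -204.7] yaw -0.0056 tip 0.0642 tips 0.1734 w 0.0703 F [ 1.4  0.3 -0.9]
shift cm [ -7.18 -20.43   1.99] wz -1.5764
```

>>> step_arm(
  increments=[
    {"x": -3.6,"y": 0,"z": -1,"wx": 0,"wy": 0,"wz": 0,"gripper": 7},
    {"x": -3.6,"y": 0,"z": 0,"wx": 0,"wy": 0,"wz": 0,"gripper": 7},
    {"x": 0,"y": -4.1,"z": 0,"wx": 0,"wy": 0,"wz": 0,"gripper": 7},
    {"x": 0,"y": -4.1,"z": 0,"wx": 0,"wy": 0,"wz": 0,"gripper": 7},
    {"x": 0,"y": -4.1,"z": 0,"wx": 0,"wy": 0,"wz": 0,"gripper": 7},
    {"x": 0,"y": -4.1,"z": 0,"wx": 0,"wy": 0,"wz": 0,"gripper": 7},
    {"x": 0,"y": -4.1,"z": 0,"wx": 0,"wy": 0,"wz": 0,"gripper": 7},
    {"x": 0,"y": 0,"z": 0,"wx": 0,"wy": 0,"wz": -0.1213,"gripper": 7},
    {"x": 0,"y": 0,"z": 0,"wx": 0,"wy": 0,"wz": -0.1213,"gripper": 7},
    {"x": 0,"y": 0,"z": 0,"wx": 0,"wy": 0,"wz": -0.1213,"gripper": 7},
    {"x": 0,"y": 0,"z": 0,"wx": 0,"wy": 0,"wz": -0.1213,"gripper": 7},
    {"x": 0,"y": 0,"z": 0,"wx": 0,"wy": 0,"wz": -0.1213,"gripper": 7},
    {"x": 0,"y": 0,"z": 0,"wx": 0,"wy": 0,"wz": -0.1213,"gripper": 7},
    {"x": 0,"y": 0,"z": 0,"wx": 0,"wy": 0,"wz": -0.1213,"gripper": 7},
    {"x": 0,"y": 0,"z": 0,"wx": 0,"wy": 0,"wz": -0.1213,"gripper": 7},
    {"x": 0,"y": 0,"z": 0,"wx": 0,"wy": 0,"wz": -0.1213,"gripper": 7},
    {"x": 0,"y": 0,"z": 0,"wx": 0,"wy": 0,"wz": -0.1213,"gripper": 7},
    {"x": 0,"y": 0,"z": 0,"wx": 0,"wy": 0,"wz": -0.1213,"gripper": 7},
    {"x": 0,"y": 0,"z": 0,"wx": 0,"wy": 0,"wz": -0.1213,"gripper": 7},
    {"x": 0,"y": 0,"z": 0,"wx": 0,"wy": 0,"wz": -0.1213,"gripper": 7},
  ],
)

```text
time_s: 8.25
position: [0.4356, 0.1289, 0.2472]
tool_rot: [[0.114, 0.993, -0.0], [0.993, -0.114, 0.0], [0.0, -0.0, -1.0]]
ft_force: [-0.2, -0.2, -0.2]
grip_width: 0.0702
```

>>> step_arm(
  increments=[
    {"x": 0,"y": 0,"z": 0,"wx": 0,"wy": 0,"wz": 0,"gripper": 7},
    {"x": 0,"y": 0,"z": 0,"wx": 0,"wy": 0,"wz": 0,"gripper": 7},
  ],
)

```text
time_s: 8.45
position: [0.4357, 0.1287, 0.2472]
tool_rot: [[0.122, 0.993, -0.0], [0.993, -0.122, 0.0], [0.0, -0.0, -1.0]]
ft_force: [-0.2, 0.0, 0.1]
grip_width: 0.0702
```

Run:
```python
from h import *
plan(-136,-.5,np.pi/2,.0438)
```

```text
t 8.45 now case [-141.7    4.3] yaw 1.573 tip 0.0738 tips 0.1734 w 0.0702 F [-0.2  0.   0.1]
shift cm [-0.48  0.57  3.  ] wz 0.0022
```

>>> step_arm(
  increments=[
    {"x": -0.48,"y": 0,"z": 1.5,"wx": 0,"wy": 0,"wz": 0.0022,"gripper": 7},
    {"x": 0,"y": 0,"z": 1.5,"wx": 0,"wy": 0,"wz": 0,"gripper": 7},
    {"x": 0,"y": 0,"z": 0,"wx": 0,"wy": 0,"wz": 0,"gripper": 7},
    {"x": 0,"y": 0.6,"z": 0,"wx": 0,"wy": 0,"wz": 0,"gripper": 7},
    {"x": 0,"y": 0.4,"z": 0,"wx": 0,"wy": 0,"wz": 0,"gripper": 7},
    {"x": 0,"y": 0.4,"z": 0,"wx": 0,"wy": 0,"wz": 0,"gripper": 7},
    {"x": 0,"y": 0.4,"z": 0,"wx": 0,"wy": 0,"wz": 0,"gripper": 7},
    {"x": 0,"y": 0.4,"z": 0,"wx": 0,"wy": 0,"wz": 0,"gripper": 7},
    {"x": 0,"y": 0.4,"z": 0,"wx": 0,"wy": 0,"wz": 0,"gripper": 7},
    {"x": 0,"y": 0.4,"z": 0,"wx": 0,"wy": 0,"wz": 0,"gripper": 7},
    {"x": 0,"y": 0.4,"z": 0,"wx": 0,"wy": 0,"wz": 0,"gripper": 7},
    {"x": 0,"y": 0.4,"z": 0,"wx": 0,"wy": 0,"wz": 0,"gripper": 7},
    {"x": 0,"y": 0.4,"z": 0,"wx": 0,"wy": 0,"wz": 0,"gripper": 7},
    {"x": 0,"y": 0.4,"z": 0,"wx": 0,"wy": 0,"wz": 0,"gripper": 7},
    {"x": 0,"y": 0.4,"z": 0,"wx": 0,"wy": 0,"wz": 0,"gripper": 7},
    {"x": 0,"y": 0.4,"z": 0,"wx": 0,"wy": 0,"wz": 0,"gripper": 7},
    {"x": 0,"y": 0,"z": 0,"wx": 0,"wy": 0,"wz": 0,"gripper": 7},
  ],
)

```text
time_s: 10.15
position: [0.4895, 0.1169, 0.2172]
tool_rot: [[0.122, 0.993, 0.001], [0.993, -0.122, -0.0], [0.0, 0.001, -1.0]]
ft_force: [0.0, -0.5, 0.1]
grip_width: 0.07
```

Run:
```python
from h import *
plan(-60,-.5,np.pi/2,.0438)
snap("scene","s5",(230,170,400,300),4.6)
```

```text
t 10.15 now case [-86.9  -0.7] yaw 1.5734 tip 0.0438 tips 0.1734 w 0.07 F [ 0.  -0.5  0.1]
shift cm [0.02 2.69 0.  ] wz 0.0026
```

View pics/s5.png

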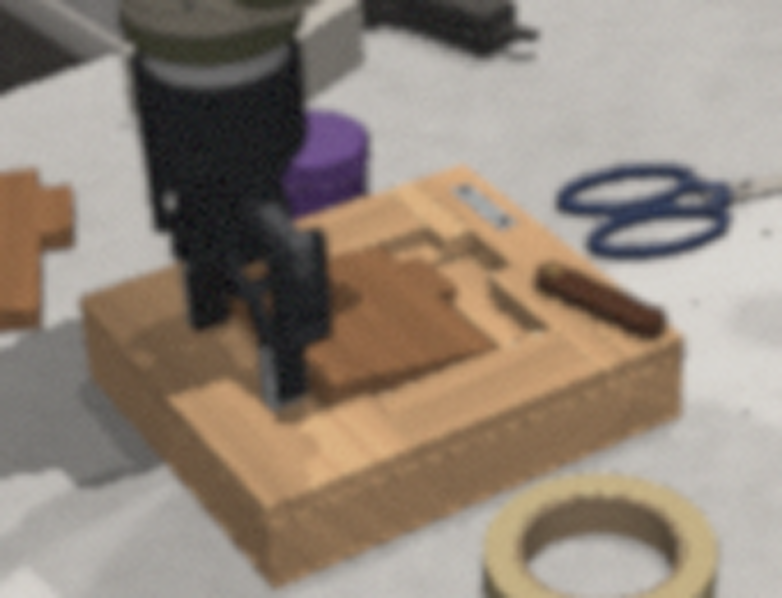

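The cover has tipped into the recess as expected: its front corner at about (495,350) is below the rim and the tab is heading for the notch at (470,250). I'll keep pushing.

>>> step_arm(
  increments=[
    {"x": 0,"y": 0.3,"z": 0,"wx": 0,"wy": 0,"wz": 0.002,"gripper": 7},
    {"x": 0,"y": 0.3,"z": 0,"wx": 0,"wy": 0,"wz": 0,"gripper": 7},
    {"x": 0,"y": 0.3,"z": 0,"wx": 0,"wy": 0,"wz": 0,"gripper": 7},
    {"x": 0,"y": 0.3,"z": 0,"wx": 0,"wy": 0,"wz": 0,"gripper": 7},
    {"x": 0,"y": 0.3,"z": 0,"wx": 0,"wy": 0,"wz": 0,"gripper": 7},
    {"x": 0,"y": 0.3,"z": 0,"wx": 0,"wy": 0,"wz": 0,"gripper": 7},
    {"x": 0,"y": 0.3,"z": 0,"wx": 0,"wy": 0,"wz": 0,"gripper": 7},
    {"x": 0,"y": 0,"z": 0,"wx": 0,"wy": 0,"wz": 0,"gripper": 7},
  ],
)

```text
time_s: 11.0
position: [0.5101, 0.1143, 0.2173]
tool_rot: [[0.124, 0.992, 0.001], [0.992, -0.124, -0.0], [0.0, 0.001, -1.0]]
ft_force: [-1.0, 0.3, 0.8]
grip_width: 0.0705
```

>>> step_arm(
  increments=[
    {"x": 0,"y": 0.2,"z": 0,"wx": 0,"wy": 0,"wz": 0,"gripper": 7},
    {"x": 0,"y": 0.2,"z": 0,"wx": 0,"wy": 0,"wz": 0,"gripper": 7},
    {"x": 0,"y": 0,"z": 0,"wx": 0,"wy": 0,"wz": 0,"gripper": 7},
  ],
)

```text
time_s: 11.3
position: [0.5139, 0.1139, 0.2172]
tool_rot: [[0.123, 0.992, 0.0], [0.992, -0.123, 0.0], [0.0, 0.0, -1.0]]
ft_force: [-0.5, -0.5, -0.3]
grip_width: 0.07
```

>>> step_arm(
  increments=[
    {"x": 0,"y": 0.1,"z": 0,"wx": 0,"wy": 0,"wz": 0,"gripper": 7},
    {"x": 0,"y": 0.1,"z": 0,"wx": 0,"wy": 0,"wz": 0,"gripper": 7},
    {"x": 0,"y": 0,"z": 0,"wx": 0,"wy": 0,"wz": 0,"gripper": 7},
  ],
)

```text
time_s: 11.6
position: [0.5158, 0.1136, 0.2172]
tool_rot: [[0.124, 0.992, 0.0], [0.992, -0.124, -0.0], [-0.0, 0.0, -1.0]]
ft_force: [0.4, 1.1, -0.5]
grip_width: 0.0699
```

Run:
```python
from h import *
plan(-60,-.5,np.pi/2,.0438)
snap("scene","s6",(230,170,400,300),4.6)
```

```text
t 11.6 now case [-60.4  -0.7] yaw 1.5716 tip 0.0438 tips 0.1734 w 0.0699 F [ 0.4  1.1 -0.5]
shift cm [0.02 0.04 0.  ] wz 0.0008
```

View pics/s6.png

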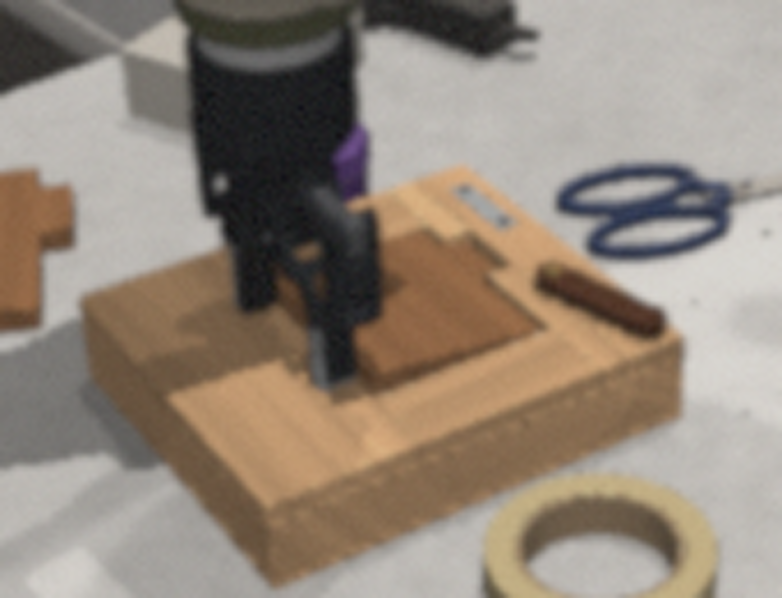

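The rear edge is still on the rim at about (370,370), the front edge is near the far wall, and the tab is in line with the notch. A few more millimetres.

>>> step_arm(
  increments=[
    {"x": 0,"y": 0.1,"z": 0,"wx": 0,"wy": 0,"wz": 0,"gripper": 7},
    {"x": 0,"y": 0.1,"z": 0,"wx": 0,"wy": 0,"wz": 0,"gripper": 7},
    {"x": 0,"y": 0,"z": 0,"wx": 0,"wy": 0,"wz": 0,"gripper": 7},
  ],
)

```text
time_s: 11.95
position: [0.5179, 0.1134, 0.2173]
tool_rot: [[0.124, 0.992, 0.0], [0.992, -0.124, -0.0], [0.0, 0.0, -1.0]]
ft_force: [0.9, 0.1, -0.4]
grip_width: 0.0699
```

>>> step_arm(
  increments=[
    {"x": 0,"y": 0.1,"z": 0,"wx": 0,"wy": 0,"wz": 0,"gripper": 7},
    {"x": 0,"y": 0,"z": 0,"wx": 0,"wy": 0,"wz": 0,"gripper": 7},
  ],
)

```text
time_s: 12.15
position: [0.5188, 0.1133, 0.2173]
tool_rot: [[0.124, 0.992, 0.0], [0.992, -0.124, -0.0], [0.0, 0.0, -1.0]]
ft_force: [0.3, 0.1, 0.2]
grip_width: 0.07
```

>>> step_arm(
  increments=[
    {"x": 0,"y": 0.1,"z": 0,"wx": 0,"wy": 0,"wz": 0,"gripper": 7},
    {"x": 0,"y": 0,"z": 0,"wx": 0,"wy": 0,"wz": 0,"gripper": 7},
  ],
)

```text
time_s: 12.35
position: [0.5198, 0.1131, 0.2172]
tool_rot: [[0.123, 0.992, 0.0], [0.992, -0.123, -0.0], [-0.0, 0.0, -1.0]]
ft_force: [0.6, 0.2, 0.8]
grip_width: 0.0698
```

Run:
```python
from h import *
plan(-60,-.5,np.pi/2,.0438)
snap("scene","s7",(230,170,400,300),4.6)
a=cv2.imread("pics/s6.png").astype(int);b=cv2.imread("pics/s7.png").astype(int)
D=abs(a-b).mean(2);print(D[230:400,390:560].mean(),D[450:600,0:250].mean())
print(b[310:400:10,385].tolist(),a[310:400:10,385].tolist())
```

```text
t 12.35 now case [-56.4  -0.7] yaw 1.5716 tip 0.0438 tips 0.1734 w 0.0698 F [0.6 0.2 0.8]
shift cm [ 0.02 -0.36  0.  ] wz 0.0008
3.77762399077278 2.2838558558558555
[[41, 45, 53], [63, 93, 129], [70, 104, 146], [70, 103, 143], [68, 99, 138], [68, 99, 140], [70, 101, 143], [58, 85, 120], [84, 115, 149]] [[60, 86, 119], [66, 97, 137], [65, 96, 137], [66, 97, 137], [70, 101, 142], [70, 103, 147], [67, 97, 134], [49, 71, 99], [76, 100, 126]]
```

>>> step_arm(
  increments=[
    {"x": 0,"y": 0.1,"z": 0,"wx": 0,"wy": 0,"wz": 0,"gripper": 7},
    {"x": 0,"y": 0,"z": 0,"wx": 0,"wy": 0,"wz": 0,"gripper": 7},
  ],
)

```text
time_s: 12.6
position: [0.5207, 0.113, 0.2172]
tool_rot: [[0.124, 0.992, 0.0], [0.992, -0.124, -0.0], [0.0, 0.0, -1.0]]
ft_force: [0.1, -0.8, 0.5]
grip_width: 0.0703
```

>>> step_arm(
  increments=[
    {"x": 0,"y": 0.1,"z": 0,"wx": 0,"wy": 0,"wz": 0,"gripper": 7},
    {"x": 0,"y": 0,"z": 0,"wx": 0,"wy": 0,"wz": 0,"gripper": 7},
  ],
)

```text
time_s: 12.8
position: [0.5217, 0.1129, 0.2172]
tool_rot: [[0.123, 0.992, 0.0], [0.992, -0.123, -0.0], [0.0, 0.0, -1.0]]
ft_force: [1.2, -0.1, 0.9]
grip_width: 0.0699
```

Run:
```python
from h import *
plan(-60,-.5,np.pi/2,.0438)
e=snap("scene","s8",(230,170,400,300),4.6)
```

```text
t 12.8 now case [-54.4  -0.7] yaw 1.5716 tip 0.0438 tips 0.1734 w 0.0699 F [ 1.2 -0.1  0.9]
shift cm [ 0.02 -0.56  0.  ] wz 0.0008
```

View pics/s8.png

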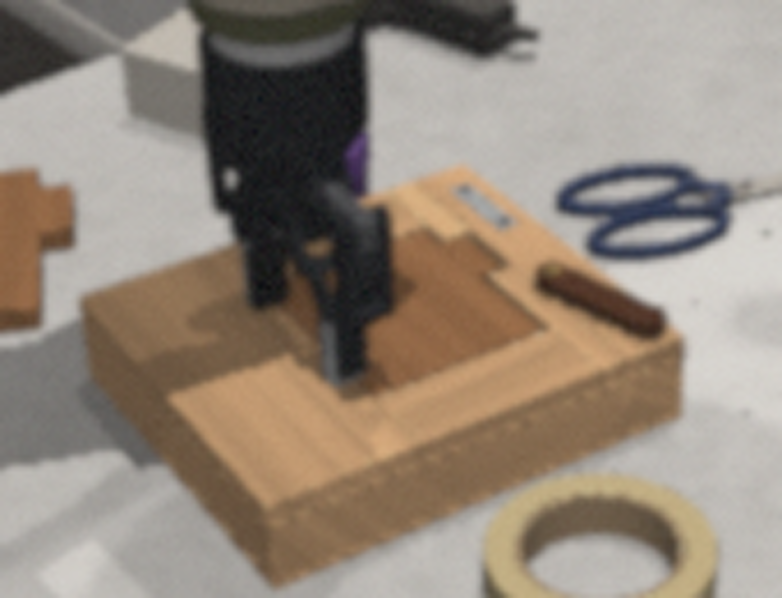

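The cover now looks flush, with the tab filling the notch at (480,255) and no thickness showing along the right edge. I'll lift off and go to the button, checking from above on the way.

>>> step_arm(
  increments=[
    {"x": 0,"y": -1.0,"z": 0,"wx": 0,"wy": 0,"wz": 0,"gripper": 7},
    {"x": 0,"y": 0,"z": -4,"wx": 0,"wy": 0,"wz": 0,"gripper": 5},
    {"x": 0,"y": 0,"z": -3,"wx": 0,"wy": 0,"wz": 0,"gripper": 5},
    {"x": -4.2,"y": 0,"z": 0,"wx": 0,"wy": 0,"wz": 0,"gripper": 5},
    {"x": -4.2,"y": 0,"z": 0,"wx": 0,"wy": 0,"wz": 0,"gripper": 5},
    {"x": -4.2,"y": 0,"z": 0,"wx": 0,"wy": 0,"wz": 0,"gripper": 5},
    {"x": -4.2,"y": 0,"z": 0,"wx": 0,"wy": 0,"wz": 0,"gripper": 5},
    {"x": 0,"y": 0,"z": 0,"wx": 0,"wy": 0,"wz": 0.1295,"gripper": 5},
    {"x": 0,"y": 0,"z": 0,"wx": 0,"wy": 0,"wz": 0.1295,"gripper": 5},
    {"x": 0,"y": 0,"z": 0,"wx": 0,"wy": 0,"wz": 0.1295,"gripper": 5},
    {"x": 0,"y": 0,"z": 0,"wx": 0,"wy": 0,"wz": 0.1295,"gripper": 5},
    {"x": 0,"y": 0,"z": 0,"wx": 0,"wy": 0,"wz": 0.1295,"gripper": 5},
    {"x": 0,"y": 0,"z": 0,"wx": 0,"wy": 0,"wz": 0.1295,"gripper": 5},
    {"x": 0,"y": 0,"z": 0,"wx": 0,"wy": 0,"wz": 0.1295,"gripper": 5},
    {"x": 0,"y": 0,"z": 0,"wx": 0,"wy": 0,"wz": 0.1295,"gripper": 5},
    {"x": 0,"y": 0,"z": 0,"wx": 0,"wy": 0,"wz": 0.1295,"gripper": 5},
    {"x": 0,"y": 0,"z": 0,"wx": 0,"wy": 0,"wz": 0.1295,"gripper": 5},
    {"x": 0,"y": 0,"z": 0,"wx": 0,"wy": 0,"wz": 0,"gripper": 5},
  ],
)

```text
time_s: 14.65
position: [0.4904, -0.0522, 0.2871]
tool_rot: [[0.989, 0.15, -0.0], [0.15, -0.989, 0.0], [-0.0, -0.0, -1.0]]
ft_force: [-0.0, -0.2, 0.1]
grip_width: 0.0503
```

Run:
```python
from h import *
plan(83.1,-76.2,.276,.0535)
d=env.get_image("top");e=env.get_image("scene")
A=cv2.resize(d["color"][185:310,245:357],(480,536),interpolation=cv2.INTER_CUBIC)
B=cv2.resize(e["color"][200:305,245:325],(320,420),interpolation=cv2.INTER_CUBIC)
o=np.zeros((536,800,3),np.uint8);o[:,:480]=A;o[:420,480:]=B;cv2.imwrite("pics/c9.png",o)
```

```text
t 14.65 now case [ -65.  -168.4] yaw 0.2756 tip 0.1137 tips 0.1734 w 0.0503 F [-0.  -0.2  0.1]
shift cm [16.76 -4.84  6.02] wz -0.0004
```

View pics/c9.png

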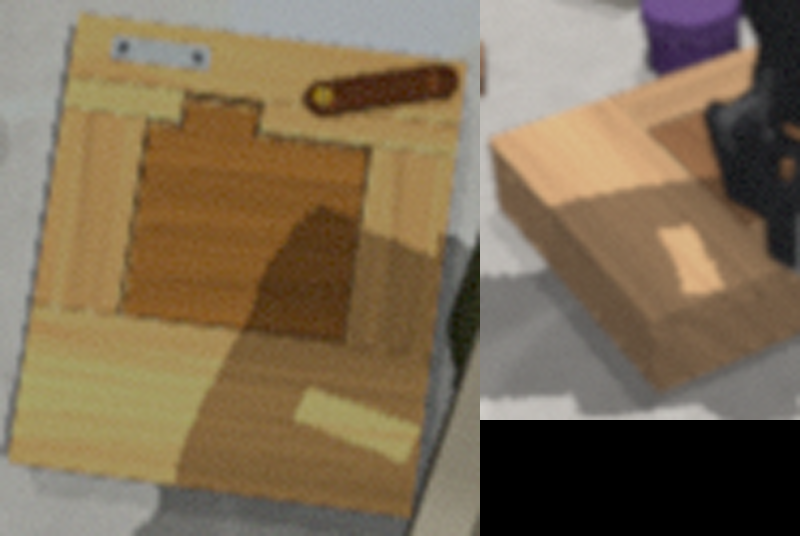

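The cover fills the recess squarely, with the tab in the notch and the rear edge on the recess line. Next I'll grip the button.

>>> step_arm(
  increments=[
    {"x": 4.19,"y": -1.21,"z": 0,"wx": 0,"wy": 0,"wz": 0,"gripper": 5},
    {"x": 4.19,"y": -1.21,"z": 0,"wx": 0,"wy": 0,"wz": 0,"gripper": 5},
    {"x": 4.19,"y": -1.21,"z": 0,"wx": 0,"wy": 0,"wz": 0,"gripper": 5},
    {"x": 4.19,"y": -1.21,"z": 0,"wx": 0,"wy": 0,"wz": 0,"gripper": 5},
    {"x": 0,"y": 0,"z": 3,"wx": 0,"wy": 0,"wz": 0,"gripper": 5},
    {"x": 0,"y": 0,"z": 2,"wx": 0,"wy": 0,"wz": 0,"gripper": 5},
    {"x": 0,"y": 0,"z": 1,"wx": 0,"wy": 0,"wz": 0,"gripper": 5},
    {"x": 0,"y": 0,"z": 0,"wx": 0,"wy": 0,"wz": 0,"gripper": 5},
  ],
)

```text
time_s: 15.55
position: [0.649, 0.0206, 0.226]
tool_rot: [[0.988, 0.153, -0.003], [0.153, -0.988, 0.0], [-0.003, -0.001, -1.0]]
ft_force: [-0.2, -0.2, 0.1]
grip_width: 0.0503
```

>>> step_arm(
  increments=[
    {"x": 0,"y": 0,"z": 0,"wx": 0,"wy": 0,"wz": 0,"gripper": 2.6},
    {"x": 0,"y": 0,"z": 0,"wx": 0,"wy": 0,"wz": 0,"gripper": 2.2},
    {"x": 0,"y": 0,"z": 0,"wx": 0,"wy": 0,"wz": 0,"gripper": 2.2},
    {"x": 0,"y": 0,"z": 0,"wx": 0,"wy": 0,"wz": 0,"gripper": 2.2},
  ],
  newtons=20,
)

```text
time_s: 15.95
position: [0.6493, 0.0206, 0.2279]
tool_rot: [[0.988, 0.151, 0.001], [0.151, -0.988, -0.0], [0.001, 0.0, -1.0]]
ft_force: [-0.1, 0.5, -0.2]
grip_width: 0.0222
```

Run:
```python
from h import *
plan(83.1,-76.2,.276,.0535)
```

```text
t 15.95 now case [ 83.7 -76.4] yaw 0.2766 tip 0.0545 tips 0.1734 w 0.0222 F [-0.1  0.5 -0.2]
shift cm [-0.05 -0.04  0.1 ] wz 0.0006
```

>>> step_arm(
  increments=[
    {"x": -0.595,"y": -0.037,"z": 0.1,"wx": 0,"wy": 0,"wz": 0.1233,"gripper": 2.2},
    {"x": -0.595,"y": -0.037,"z": 0,"wx": 0,"wy": 0,"wz": 0.1233,"gripper": 2.2},
    {"x": -0.595,"y": -0.037,"z": 0,"wx": 0,"wy": 0,"wz": 0.1233,"gripper": 2.2},
    {"x": -0.595,"y": -0.037,"z": 0,"wx": 0,"wy": 0,"wz": 0.1233,"gripper": 2.2},
    {"x": -0.595,"y": -0.037,"z": 0,"wx": 0,"wy": 0,"wz": 0.1233,"gripper": 2.2},
    {"x": -0.595,"y": -0.037,"z": 0,"wx": 0,"wy": 0,"wz": 0.1233,"gripper": 2.2},
    {"x": -0.595,"y": -0.037,"z": 0,"wx": 0,"wy": 0,"wz": 0.1233,"gripper": 2.2},
  ],
)

```text
time_s: 16.65
position: [0.6103, 0.0317, 0.2266]
tool_rot: [[0.754, -0.657, 0.001], [-0.657, -0.754, -0.0], [0.001, -0.0, -1.0]]
ft_force: [1.1, 0.0, -0.1]
grip_width: 0.0216
```

>>> step_arm(
  increments=[
    {"x": 0,"y": 0,"z": 0,"wx": 0,"wy": 0,"wz": 0,"gripper": 2.2},
  ],
)

```text
time_s: 16.75
position: [0.6101, 0.0321, 0.2266]
tool_rot: [[0.757, -0.653, 0.0], [-0.653, -0.757, -0.0], [0.0, -0.0, -1.0]]
ft_force: [-0.0, 0.6, -0.1]
grip_width: 0.0223
```

Run:
```python
from h import *
th=-.276+7*.1233
plan(70-48.4*np.sin(th),-30-48.4*np.cos(th),-th,.0535)
```

```text
t 16.75 now case [ 43.3 -69.9] yaw -0.5872 tip 0.0532 tips 0.1734 w 0.0223 F [-0.   0.6 -0.1]
shift cm [ 0.01  0.04 -0.03] wz -0.0001
```

Tracking is good, so I'll finish the swing and then grip to square the bar.

>>> step_arm(
  increments=[
    {"x": -0.595,"y": 0,"z": 0,"wx": 0,"wy": 0,"wz": 0.1233,"gripper": 2.2},
    {"x": -0.595,"y": -0.037,"z": 0,"wx": 0,"wy": 0,"wz": 0.1233,"gripper": 2.2},
    {"x": -0.595,"y": -0.037,"z": 0,"wx": 0,"wy": 0,"wz": 0.1233,"gripper": 2.2},
    {"x": -0.595,"y": -0.037,"z": 0,"wx": 0,"wy": 0,"wz": 0.1233,"gripper": 2.2},
    {"x": -0.595,"y": -0.037,"z": 0,"wx": 0,"wy": 0,"wz": 0.1233,"gripper": 2.2},
    {"x": -0.595,"y": -0.037,"z": 0,"wx": 0,"wy": 0,"wz": 0.1233,"gripper": 2.2},
    {"x": -0.595,"y": -0.037,"z": 0,"wx": 0,"wy": 0,"wz": 0.1233,"gripper": 2.2},
    {"x": -0.595,"y": -0.037,"z": 0,"wx": 0,"wy": 0,"wz": 0.1233,"gripper": 2.2},
    {"x": 0,"y": 0,"z": 0,"wx": 0,"wy": 0,"wz": 0,"gripper": 2.2},
    {"x": 0,"y": 0,"z": 0,"wx": 0,"wy": 0,"wz": 0,"gripper": 2.2},
  ],
)

```text
time_s: 17.75
position: [0.5939, 0.0742, 0.2263]
tool_rot: [[-0.121, -0.993, 0.0], [-0.993, 0.121, -0.0], [-0.0, -0.0, -1.0]]
ft_force: [-0.5, -0.9, 0.1]
grip_width: 0.0219
```

Run:
```python
from h import *
plan(70-48.4,-30,-np.pi/2,.0535)
```

```text
t 17.75 now case [ 22.  -30.1] yaw -1.5676 tip 0.0529 tips 0.1734 w 0.0219 F [-0.5 -0.9  0.1]
shift cm [-0.01  0.04 -0.06] wz 0.0032
```

>>> step_arm(
  increments=[
    {"x": 0,"y": 0,"z": 0,"wx": 0,"wy": 0,"wz": 0.0032,"gripper": 1.5},
    {"x": 0,"y": 0,"z": 0,"wx": 0,"wy": 0,"wz": 0,"gripper": 1.5},
    {"x": 0,"y": 0,"z": 0,"wx": 0,"wy": 0,"wz": 0,"gripper": 1.5},
    {"x": 0,"y": 0,"z": 0,"wx": 0,"wy": 0,"wz": 0,"gripper": 1.5},
  ],
  newtons=20,
)

```text
time_s: 18.15
position: [0.5939, 0.0743, 0.2264]
tool_rot: [[-0.129, -0.992, 0.001], [-0.992, 0.129, 0.0], [-0.0, -0.0, -1.0]]
ft_force: [-0.1, 1.8, 1.4]
grip_width: 0.0174
```

>>> step_arm(
  increments=[
    {"x": 0,"y": 0,"z": 0,"wx": 0,"wy": 0,"wz": 0,"gripper": 3},
    {"x": 0,"y": 0,"z": 0,"wx": 0,"wy": 0,"wz": 0,"gripper": 3},
    {"x": 0,"y": 0,"z": 0,"wx": 0,"wy": 0,"wz": 0,"gripper": 3},
    {"x": 0,"y": 0,"z": -2,"wx": 0,"wy": 0,"wz": 0,"gripper": 3},
    {"x": 0,"y": 0,"z": -4,"wx": 0,"wy": 0,"wz": 0,"gripper": 3},
    {"x": 0,"y": 0,"z": -4,"wx": 0,"wy": 0,"wz": 0,"gripper": 3},
    {"x": 4,"y": 0,"z": 0,"wx": 0,"wy": 0,"wz": 0,"gripper": 3},
    {"x": 4,"y": 0,"z": 0,"wx": 0,"wy": 0,"wz": 0,"gripper": 3},
    {"x": 4,"y": 0,"z": 0,"wx": 0,"wy": 0,"wz": 0,"gripper": 3},
    {"x": 4,"y": 0,"z": 0,"wx": 0,"wy": 0,"wz": 0,"gripper": 3},
    {"x": 4,"y": 0,"z": 0,"wx": 0,"wy": 0,"wz": 0,"gripper": 3},
    {"x": 4,"y": 0,"z": 0,"wx": 0,"wy": 0,"wz": 0,"gripper": 3},
    {"x": 4,"y": 0,"z": 0,"wx": 0,"wy": 0,"wz": 0,"gripper": 3},
    {"x": 0,"y": 0,"z": 0,"wx": 0,"wy": 0,"wz": 0,"gripper": 3},
  ],
)

```text
time_s: 19.55
position: [0.5568, -0.2075, 0.3259]
tool_rot: [[-0.134, -0.991, -0.0], [-0.991, 0.134, -0.001], [0.001, -0.0, -1.0]]
ft_force: [-0.1, 0.7, 0.6]
grip_width: 0.0297
```

Run:
```python
from h import *
plan(0,0,0,.1)
d=env.get_image("top");e=env.get_image("scene")
A=cv2.resize(d["color"][185:310,245:357],(480,536),interpolation=cv2.INTER_CUBIC)
B=cv2.resize(e["color"][195:320,245:390],(320,276),interpolation=cv2.INTER_CUBIC)
C=cv2.resize(d["color"][150:320,190:430],(320,227))
o=np.zeros((536,800,3),np.uint8);o[:,:480]=A;o[:276,480:]=B;o[300:527,480:]=C;cv2.imwrite("pics/c10.png",o)
```

```text
t 19.55 now case [  20.2 -314.2] yaw -1.5809 tip 0.1525 tips 0.1734 w 0.0297 F [-0.1  0.7  0.6]
shift cm [-31.41   2.33   5.22] wz -1.5809
```

View pics/c10.png

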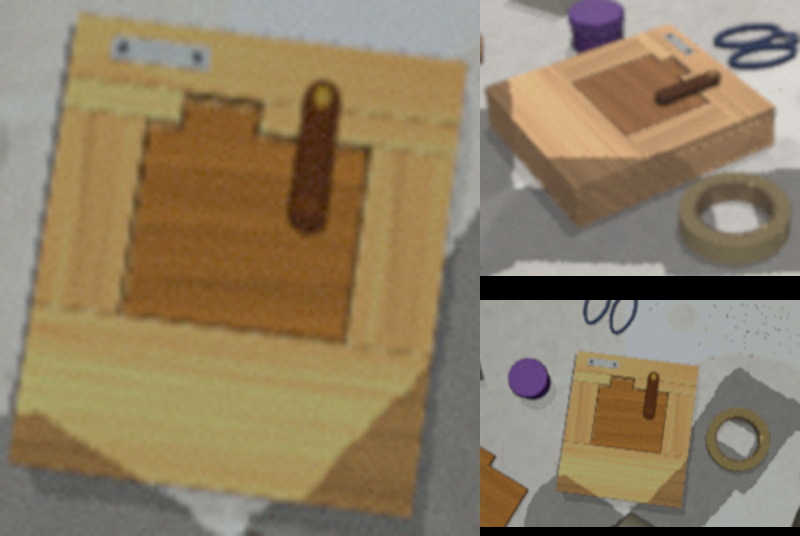

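The button lies across the cover, with its pivot at (322,97) and its end at (308,218). The cover is flush, and the tub and tape are where they were. I'll check the button's angle, then hand in.

Run:
```python
from h import *
d=env.get_image("top")
f=lambda q:rel(CASE,ray(d,(np.array(q)+.5)/4.287-.5+[245,185],.061)[:2])
p,t=f((322,97)),f((308,218));v=t-p;print(p,t,"theta",np.arctan2(-v[0],-v[1]))
if abs(np.arctan2(-v[0],-v[1])-1.57)<.08: print(env.close_job())
```

```text
[ 69.38483047 -29.91991277] [  7.98096203 -30.78489325] theta 1.5567105159763543
the job is handed in; nothing more can be done
None
```

The cover is seated in its keyed recess, the turn-button is across it, and the job was handed in at about 20 s of the 72 s limit.

- **Cover:** I squared it from its -y side with two fingers, then pushed it from behind until it tipped in and dropped. The top view shows it filling the recess with the tab in the notch. No thickness showed above the case in the side view, so I judged it flush by eye rather than measuring its height.
- **Turn-button:** I swung it round between the fingers and gripped it to square it. It measured 1.557 rad against a target of 1.57.
- **Bystanders:** the tub and tape roll look unmoved in the last picture; I did not measure them again.
- **Forces:** the highest wrist force I read was about 13 N, when the fingers touched the case top to find its height.

None of my final checks failed. One early measurement disagreed: after the first side push the cover still showed about 0.04 rad askew, and a further 3 mm push brought that to 0.008 rad. The fingers also had to go about 5 mm further than I had calculated before the cover dropped in.

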